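# Lock, seal and start the bench steriliser

### The job

The bench steriliser is loaded and its lid is down: lock it, seal it and start it. Push an arm of the three-armed handwheel round clockwise with a finger until the wheel stops and the lid bolts are home, only then push the red vent lever clockwise as far as it goes, square across its pipe (shut), and last press the green start button fully down and let it come back up. Do it all with gentle pushes of the fingertips, gripping nothing, and leave the bottles and other loose things around and on the steriliser where they stand.

Things in the scene. Friction and masses are not known exactly. Their poses are not given: they have to be found in the camera images.
- steriliser: White bench steriliser, fixed to the worktop; housing 250 (its x) x 410 (its y) x 110 mm high. Origin: centre of its underside; -x is its front, towards the robot, z up. A round lid, 144 mm high at its middle, lies on a flange 228 mm across centred at (0, +80) mm. Right of it is a flat deck, 110 mm high, with a low gauge and lamp, the start button in front and the vent valve behind.
- lid_centre (a point): Middle of the lid's surface, on the handwheel's axis, 144 mm above the worktop. Round it, 106 mm out, stand three keepers (tops at 164 mm), in directions 90, 210 and 330 degrees from the steriliser's x axis; a steel bolt slides out into each as the wheel turns clockwise.
- handwheel (a joint): Turn of the handwheel in rad, about a vertical axis. It grows clockwise seen from above: 0 unlocked, 2.0 at the stop with the bolts fully in the keepers. Starts between 0 and 0.7. It stays where it is left; about 0.3 N m of friction, so 5 to 6 N on an arm at 55 mm turns it slowly.
- wheel_centre (a point): On the handwheel's axis, at the height of the middle of its arms (191 mm above the worktop). The hub is 38 mm across and its top stands 16 mm above this point. The three arms are level round bars 10 mm thick, 120 degrees apart; free space of 27 mm or more below them.
- wheel_arm0 (a point): Centre of the black ball (23 mm across) at the end of one arm, 76 mm from wheel_centre. Its x axis points outward along the arm, z up. Moves with the wheel. All three arms are alike and any may be pushed.
- wheel_arm1 (a point): Centre of the ball of the next arm, 120 degrees counter-clockwise from wheel_arm0; axes alike.
- wheel_arm2 (a point): Centre of the ball of the third arm; axes alike.
- vent_lever (a joint): Turn of the vent lever in rad, about a vertical axis. It grows clockwise seen from above: 0 = open, lying along the pipe and pointing to the steriliser's right (-y); 1.57 = shut, at its stop, square across the pipe and pointing to the front (-x). Starts between 0 and 0.35; stays where it is left; about 0.2 N m of friction (4 to 5 N at 50 mm).
- vent_pivot (a point): On the lever's vertical axis, at the mid-height of the lever (168 mm above the worktop). The valve is brass, on a 12 mm steel vent pipe that runs along the steriliser's y at x = +30 mm, its top at 138 mm.
- vent_tip (a point): Outer end of the lever, 76 mm from vent_pivot, same height; its x axis points outward along the lever, z up. The red sleeve, 13 mm wide and 13 mm high, covers the outer 52 mm. Under the sleeve there is 23 mm of air above the pipe.
- start_button (a joint): Travel of the green start button in m: 0 up, 0.006 fully down (about 5 N); counts as pressed beyond 0.0045. Springs back.
- start_button_top (a point): Centre of the top face of the green button, 26 mm across, in a black housing on the deck. Pressed straight down.
- dropper: White dropper bottle with blue cap, 27 mm across and 66 mm high, standing loose on the housing's left front corner. Origin: centre of its underside. Bystander.
- wash_bottle: White bottle with green cap, 54 mm across, 118 mm high, on the worktop to the right. Origin: centre of its underside. Bystander.
- reagent_bottle: Brown bottle with black cap, 44 mm across, 92 mm high, on the worktop to the right. Origin: centre of its underside. Bystander.
- timer: White bench timer lying on its back, 60 x 66 x 19 mm, to the right of the steriliser. Origin: centre of its underside. Bystander.
- pen_blue: Blue pen lying flat, 143 mm long (its y), 11 mm thick, to the front left. Origin: its middle, underside. Bystander.

How it is judged (in metres and radians):
On the way, in this order (a step that is already met when the one before it is completed fails the run):
1. the handwheel is turned clockwise to its stop (value of joint handwheel above 1.88 rad), for 0.2 s.
2. the vent lever is pushed fully shut (value of joint handwheel above 1.88 rad and value of joint vent_lever above 1.45 rad), for 0.2 s.
3. the start button is pressed fully down with wheel locked and vent shut (all of step 2 and value of joint start_button above 0.0045 m), for 0.02 s.
At the end, for the whole second after the job is handed in: The handwheel stands within 0.12 rad of its locked stop, the vent lever within 0.12 rad of shut, the start button is up again after its press, and every loose thing is within 25 mm of where it stood and upright (all of step 2 and value of joint start_button below 0.002 m and velocity of joint handwheel between -0.05 and 0.05 rad/s and velocity of joint vent_lever between -0.05 and 0.05 rad/s and not (distance of any of dropper, wash_bottle, reagent_bottle, timer, pen_blue from where it was at the start of the episode above 0.025 m or angle between any of dropper, wash_bottle, reagent_bottle's own z axis and vertical above 0.5 rad)); the robot touches nothing.
It fails at once if the vent lever is pushed more than half shut before the handwheel is locked (value of joint vent_lever above 0.8 rad and not (value of joint handwheel above 1.88 rad)).
It fails at once if the start button is pressed before the wheel is locked and the vent shut (value of joint start_button above 0.003 m and (not (value of joint handwheel above 1.88 rad) or not (value of joint vent_lever above 1.45 rad))).
It fails at once if the steriliser or its controls are forced: more than 60 N from the fingers (contact force between the fingers and steriliser above 60 N).
It fails at once if an arm of the wheel or the lever is pinched between the fingers instead of pushed ((contact force between the fingers and steriliser above 20 N and x of the grasp point in the frame of wheel_arm0 between -0.06 and 0.01 m and y of the grasp point in the frame of wheel_arm0 between -0.005 and 0.005 m and z of the grasp point in the frame of wheel_arm0 between -0.02 and 0.02 m) or (contact force between the fingers and steriliser above 20 N and x of the grasp point in the frame of wheel_arm1 between -0.06 and 0.01 m and y of the grasp point in the frame of wheel_arm1 between -0.005 and 0.005 m and z of the grasp point in the frame of wheel_arm1 between -0.02 and 0.02 m) or (contact force between the fingers and steriliser above 20 N and x of the grasp point in the frame of wheel_arm2 between -0.06 and 0.01 m and y of the grasp point in the frame of wheel_arm2 between -0.005 and 0.005 m and z of the grasp point in the frame of wheel_arm2 between -0.02 and 0.02 m) or (contact force between the fingers and steriliser above 20 N and x of the grasp point in the frame of vent_tip between -0.06 and 0.01 m and y of the grasp point in the frame of vent_tip between -0.005 and 0.005 m and z of the grasp point in the frame of vent_tip between -0.02 and 0.02 m)).
It fails at once if a bystander is lifted, knocked over or moved more than 25 mm (distance of any of dropper, wash_bottle, reagent_bottle, timer, pen_blue from where it was at the start of the episode above 0.025 m or angle between any of dropper, wash_bottle, reagent_bottle's own z axis and vertical above 0.5 rad).
It also fails if it takes over 67 s, if anything falls off the work surface, if the arm or the gripper's body presses on something with over 40 N, if the wrist force passes 120 N, or if a joint passes its speed limit or range.

### The arm

A 6-joint arm with a two-finger parallel gripper is mounted at the origin on a cart in front of the work surface, level with it; the furniture and walls round the work are solid. World frame = base frame: x ahead of the robot, y to its left, z up, the work surface at z = 0. Lengths are in mm, angles in degrees, forces in N, time in s.
With the tool pointing down it reaches from about 350 to 975 mm from the base axis. Payload 17.4 kg.
Tool frame: the origin (TCP) lies where the fingers leave the gripper's body, on its centre line; the fingertips stand 73 mm ahead of it and the grasp point (between the pads) lies ahead of it (arm.grip_point_offset is the z of the grasp point in the tool frame, in mm); z points along the fingers, x is the direction in which the jaws open and shut, and the axes are right-handed (so a half turn about z gives the same grasp; the last joint's range is limited). The gripper opens to 85 mm and grips with 20 to 120 N. Pads are 22 mm wide; open, the fingers measure 114 mm over their backs; the gripper's body (76 mm by 85 mm) begins 54 mm behind the grasp point. The pads swing forward as they close: fully open they stand 13 mm farther back than shut.
Start: joints at [61.719, 6.646, 82.598, -0, 90.757, -2.166], TCP at [297.131, 606.091, 303.903] pointing down, gripper open.
Joint ranges: [-162.19, 162.19], [-47.58, 125.68], [4.15, 143.07], [-65.23, 245.23], [0.69, 171.88], [-170.13, 170.13]. Speed limits (degrees/s): [108.29, 108.29, 127.2, 180, 180, 180].

### API

Orientations are given as a 3x3 rotation matrix whose columns are the frame's x, y, z axes.
In Python, from bench import arm, capture, get_calibration, workorder gives the robot as it stands. The module is installed in compiled form; this text tells all that it offers.
- The arm moves only by the tool carry_out, never from a script. Its argument "motion" is a list of rows, each a list of 2 entries, a list of its own where there are three numbers: the shift along the tool's x, y, z in m, then the turn, a rotation vector about the tool's x, y, z in degrees. In form: [[[dx, dy, dz], [wx, wy, wz]], ...]. A call has 1 to 10 rows; each row is the pose to reach, as a shift and turn from the pose commanded when the call began, along the tool's axes at that moment; what a row does not reach only later rows make up. A row lasts 1/8 s, in which the tool goes at most 62.5 mm and 10.7 degrees, less where a joint would pass 70% of its speed; a pose out of reach is approached as far as the arm can. A call with a gripper value outside its range is refused whole. "jaw" is the closure in counts, from 0 (fully open) to 255 (shut), set as the call begins (left out, the last holds). The fingers move at their own pace and stop on an object; "force" is the grip in N (left out, the last holds). Time passes only in rows, so rows that repeat a pose let the fingers close. It gives the time, the measured TCP pose, the force and the opening at its end, in the units of the state.
- arm.get_state(): the state, without advancing time (a new reading comes with each control period).
- capture(name): name is "scene" or "top"; returns (picture, depth): 420x560x3 uint8, blue, green, red; 420x560 float32, mm along the optical axis (not along the pixel's ray), 0 where there is no reading.
- get_calibration(name): a dict with "camera_matrix" (3x3 intrinsics, pixels), "pose" (4x4, takes a point from camera to world coordinates). Camera axes: x right, y down, z forward; pixel columns grow to the right and rows downward; lengths in mm; the calibration is good to about 2 mm. A picture is of the moment at which its call begins. get_calibration takes no time and is no camera call.
- workorder.close_job(): hands the job in, once; it reports no verdict.
The state is a dict: "time": time; "q": joint angles; "joint_vel": joint speeds; "joint_torque": joint torques, N m; "tool_pos": TCP position; "tcp_rot": TCP orientation; "ft_force": force on the tool from outside, world axes, zero at the start; "torque": the same for the moment, N m; "grip_width": finger opening in mm.
Only numpy, scipy, OpenCV 4.12 (cv2) and the standard library are available. Lean on these libraries where they do the work, as an engineer would, in place of code of your own. Each camera call takes 0.05 s, during which the arm holds its last target. There are 200 camera calls.

## Working session

There is one attempt and no reset: what is moved stays moved. The work goes in short steps, Python scripts to look and compute and a tool call to move; the robot and the scene stay as the last step left them, time stands still between calls to the robot, and variables do not carry over. Pictures are saved under pics/ and viewed, about 8 in all and at most 12, crops included, and the job is handed in when it is done.

Besides the shell and the picture viewer there is one more tool, called after "Call:" as name(argument=value, ...), one argument or row to a line, values as JSON. carry_out: Moves the arm, as the interface text tells. Its arguments: {"type":"object","properties":{"motion":{"type":"array","items":{"type":"array"}},"jaw":{"type":"number"},"force":{"type":"number"}},"required":["motion"]}

```bash
mkdir -p pics; python3 - <<'E'
from bench import arm,capture,get_calibration
import cv2,numpy as np
for n in("scene","top"):
    p,d=capture(n); cv2.imwrite(f"pics/{n}0.png",p); np.save(n+"0.npy",d)
    c=get_calibration(n); print(n,np.round(c["camera_matrix"],1).tolist(),np.round(c["pose"],3).tolist())
s=arm.get_state(); print(s["time"],np.round(s["tool_pos"],1),np.round(s["tcp_rot"],3).tolist(),arm.grip_point_offset,s["grip_width"],s["ft_force"])
E
```

```text
scene [[521.9, 0.0, 279.2], [0.0, 521.9, 202.1], [0.0, 0.0, 1.0]] [[0.531, -0.467, 0.707, -690.148], [-0.847, -0.288, 0.446, -759.843], [-0.005, -0.836, -0.549, 1043.15], [0.0, 0.0, 0.0, 1.0]]
top [[380.3, 0.0, 277.8], [0.0, 380.3, 205.7], [0.0, 0.0, 1.0]] [[0.0, -0.982, 0.191, 296.855], [-1.0, 0.002, 0.011, -18.167], [-0.011, -0.191, -0.982, 1278.555], [0.0, 0.0, 0.0, 1.0]]
0.1 [297.1 606.  303.2] [[0.44, 0.898, -0.001], [0.898, -0.44, -0.001], [-0.001, -0.0, -1.0]] 53.900000000000006 85.04333292824418 [-0.89685577  0.12514367 -0.47911516]
```

View pics/top0.png

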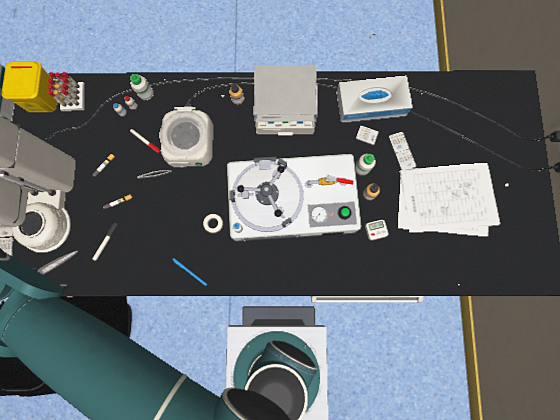

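View pics/scene0.png

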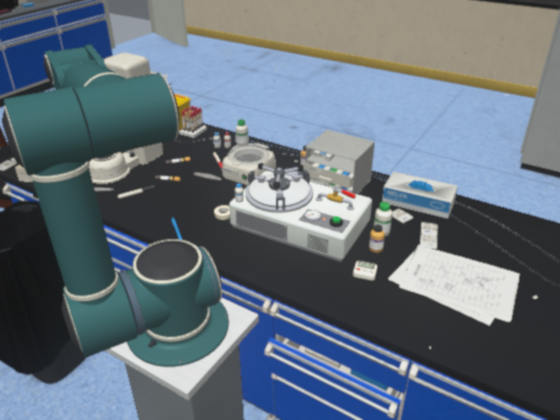

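The top view shows the steriliser with its front towards the robot. The wheel hub is near px (266,193), the red lever near (340,182) and the green button near (345,213). The bottles and timer are to the right, around (365–378,160–230).

```bash
cat > h.py <<'E'
import numpy as np,cv2
from bench import get_calibration
def world(n,d):
    c=get_calibration(n);K=np.array(c["camera_matrix"]);T=np.array(c["pose"])
    v,u=np.mgrid[:d.shape[0],:d.shape[1]]
    P=np.stack([(u-K[0,2])/K[0,0]*d,(v-K[1,2])/K[1,1]*d,d],-1)
    return P@T[:3,:3].T+T[:3,3]
def proj(n,p):
    c=get_calibration(n);K=np.array(c["camera_matrix"]);T=np.array(c["pose"])
    q=(np.atleast_2d(p)-T[:3,3])@T[:3,:3]; q=q@K.T; return q[:,:2]/q[:,2:]
def onz(n,uv,z):
    c=get_calibration(n);K=np.array(c["camera_matrix"]);T=np.array(c["pose"])
    uv=np.atleast_2d(uv).astype(float);r=np.c_[uv,np.ones(len(uv))]@np.linalg.inv(K).T@T[:3,:3].T
    return T[:3,3]+r*((z-T[2,3])/r[:,2])[:,None]
E
python3 - <<'E'
from h import *
p=cv2.imread("pics/top0.png");d=np.load("top0.npy");W=world("top",d)
np.set_printoptions(suppress=True,precision=1)
sl=(slice(145,250),slice(215,395));w=W[sl];c=p[sl].astype(int);Z=w[...,2]
def show(n,m): 
    q=w[m]; print(n,m.sum(),q.mean(0) if m.sum() else '',q.min(0) if m.sum() else '',q.max(0) if m.sum() else '')
B,G,R=c[...,0],c[...,1],c[...,2]
show("red",(R>150)&(G<80)&(Z>140)); show("green",(G>B+50)&(G>R+50)&(Z>100)&(Z<140))
show("deck/housing",abs(Z-110)<5)
m=(Z>180); show("wheel",m)
q=w[m]; hub=w[(Z>201)]; print("hub",hub.mean(0),len(hub))
m2=(abs(Z-110)<4)&(R>190); rect=cv2.minAreaRect(w[m2][:,:2].astype(np.float32)); print(rect)
print(cv2.boxPoints(rect))
cv2.imwrite("pics/top0z.png",cv2.resize(p[145:250,220:390],None,fx=4.5,fy=4.5,interpolation=cv2.INTER_CUBIC))
E
```

```text
red 59 [ 586.9 -205.2  174.3] [ 579.9 -227.6  165.4] [ 595.4 -183.   180.3]
green 137 [ 601.1 -259.3  120.5] [ 490.3 -310.2  102.2] [ 691.9 -198.6  137.6]
deck/housing 4582 [ 562.7 -109.2  110.6] [ 426.  -310.2  105. ] [694.1 157.8 115. ]
wheel 485 [524.1  23.2 323.7] [ 296.9 -185.4  180.3] [ 629.7  113.4 1278.6]
hub [482.2  16.  500.2] 203
((559.24658203125, -51.201446533203125), (245.85528564453125, 403.4623107910156), 3.9686286449432373)
[[ 422.7  141.5]
 [ 450.6 -261. ]
 [ 695.8 -243.9]
 [ 667.9  158.6]]
```

View pics/top0z.png

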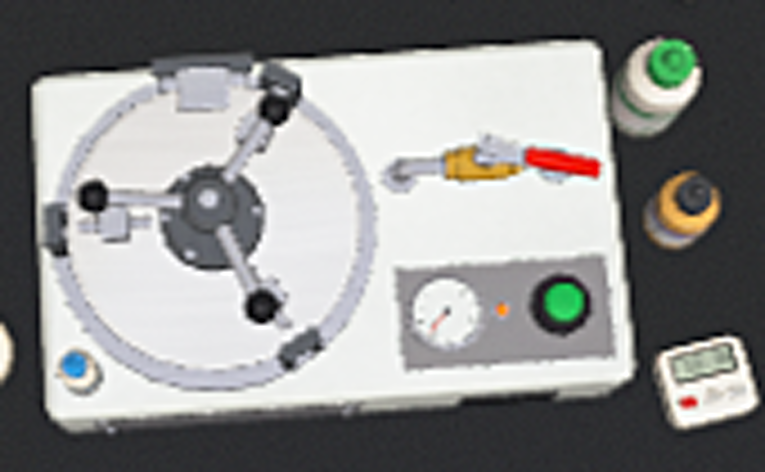

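```bash
python3 - <<'E'
from h import *
np.set_printoptions(suppress=True,precision=1)
f=lambda zx,zy,z:onz("top",[220+(zx+.5)/4.5-.5,145+(zy+.5)/4.5-.5],z)[0]
yaw=np.radians(3.97);R=np.array([[np.cos(yaw),-np.sin(yaw)],[np.sin(yaw),np.cos(yaw)]]);C=np.array([559.2,-51.2])
L=lambda p:(p[:2]-C)@R
pts=dict(A=(275,107,191),B=(95,195,191),C=(262,305,191),hub=(208,198,207),button=(566,300,125),tip=(600,168,174),red0=(527,158,174),drop=(75,364,176),wash=(672,62,118),reag=(695,192,92),
 k1=(55,228,164),k2=(300,348,164),k3=(280,80,164))
P={k:f(*v) for k,v in pts.items()}
for k,p in P.items(): print(k,p,"local",L(p))
wc=(P['A']+P['B']+P['C'])/3;print("wc",wc,L(wc))
for k in "ABC":
    v=L(P[k])-L(wc);print(k,np.hypot(*v),np.degrees(np.arctan2(v[1],v[0])))
v=L(P['tip'])-L(P['red0']);print("lever",np.degrees(np.arctan2(v[1],v[0])))
print("exp wheelc",C+R@[0,80])
# fine depth pts
d=np.load("top0.npy");W=world("top",d);p=cv2.imread("pics/top0.png").astype(int)
Z=W[...,2]
for nm,(u,v) in dict(A=(281,168),B=(241,188),C=(278,212),hub=(266,189),but=(346,211),red=(345,181),tipr=(352,182)).items(): print(nm,W[v-1:v+2,u-1:u+2].reshape(-1,3).mean(0))
E
```

```text
A [621. -15. 191.] local [64.1 31.9]
B [561.5 102.8 191. ] local [ 13.  153.5]
C [488.3  -6.4 191. ] local [-67.6  49.6]
hub [555.5  28.2 207. ] local [ 1.8 79.5]
button [ 503.1 -213.5  125. ] local [ -67.2 -158. ]
tip [ 583.3 -230.7  174. ] local [  11.6 -180.7]
red0 [ 590.3 -182.5  174. ] local [  21.9 -133.1]
drop [452.2 115.4 176. ] local [-95.2 173.6]
wash [ 674.9 -295.1  118. ] local [  98.5 -251.3]
reag [ 586.8 -313.2   92. ] local [   9.4 -263.3]
k1 [545.5 132.2 164. ] local [ -1.  183.9]
k2 [464.3 -31.1 164. ] local [-93.3  26.6]
k3 [648.  -18.3 164. ] local [90.9 26.7]
wc [556.9  27.2 191. ] [ 3.2 78.3]
A 76.63177336849279 -37.3032608261644
B 75.82230809456215 82.55704924240843
C 76.39114283169118 -157.89852806313385
lever -102.20815009142184
exp wheelc [553.7  28.6]
A [619.  -15.8 201.5]
B [558.7 100.8 202. ]
C [487.3  -7.  203.3]
hub [554.   27.7 208.1]
but [ 502.4 -213.9  133.5]
red [ 586.2 -207.   174.4]
tipr [ 586.7 -230.6  160.1]
```

Call:
carry_out(
  motion=[
    [[-0.46, 0.488, -0.037], [0, 0, -26.1]],
    [[-0.46, 0.488, -0.037], [0, 0, -26.1]],
    [[-0.46, 0.488, -0.037], [0, 0, -26.1]],
    [[-0.46, 0.488, -0.037], [0, 0, -26.1]],
    [[-0.46, 0.488, -0.037], [0, 0, -26.1]],
    [[-0.46, 0.488, -0.037], [0, 0, -26.1]],
    [[-0.46, 0.488, -0.037], [0, 0, -26.1]],
    [[-0.46, 0.488, -0.037], [0, 0, -26.1]],
    [[-0.46, 0.488, -0.037], [0, 0, -26.1]],
    [[-0.46, 0.488, -0.037], [0, 0, -26.1]],
  ],
  jaw=255,
  force=20,
)

```text
time: 1.35
tool_pos: [516.7, 19.8, 338.4]
tcp_rot: [[0.0, 1.0, 0.0], [1.0, -0.0, 0.0], [0.0, 0.0, -1.0]]
ft_force: [0.2, 0.6, 0.3]
grip_width: 0.3
```

Call:
carry_out(
  motion=[
    [[-0.042, 0.016, 0.0], [0, 0, 0]],
    [[-0.042, 0.016, 0.02], [0, 0, 0]],
    [[-0.042, 0.016, 0.04], [0, 0, 0]],
    [[-0.042, 0.016, 0.04], [0, 0, 0]],
  ],
)

```text
time: 1.85
tool_pos: [531.7, -19.1, 296.1]
tcp_rot: [[-0.001, 1.0, -0.003], [1.0, 0.001, 0.0], [0.0, -0.003, -1.0]]
ft_force: [0.1, 0.4, 0.4]
grip_width: 0.3
```

```bash
python3 - <<'E'
from bench import arm,capture
from h import *
s=arm.get_state();print(s["time"],np.round(s["tool_pos"],1),np.round(s["ft_force"],1))
p,d=capture("scene"); cv2.imwrite("pics/s1.png",cv2.resize(p[120:280,200:400],None,fx=4,fy=4,interpolation=cv2.INTER_CUBIC)[:600])
print(proj("scene",[[533,-22,225],[555.5,27.7,191],[487,-6,191]]))
E
```

```text
1.85 [531.7 -19.1 296.1] [0.1 0.4 0.4]
[[288.15900019 170.54796055]
 [278.64689658 172.71433035]
 [276.13357296 184.87061964]]
```

View pics/s1.png

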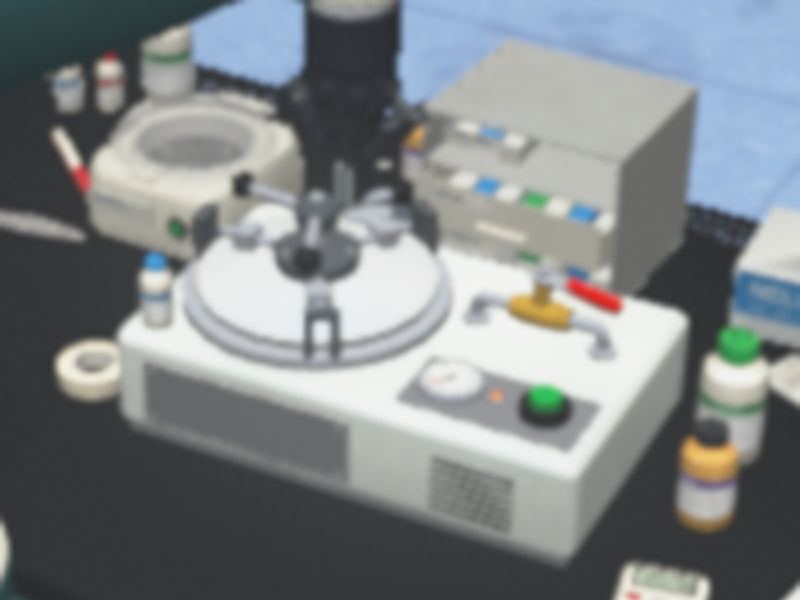

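The gripper is above the gap next to the near arm, with its tip at crop px (345,190). Now I lower it.

Call:
carry_out(
  motion=[
    [[0, 0, 0.015], [0, 0, 0]],
    [[0, 0, 0.03], [0, 0, 0]],
    [[0, 0, 0.042], [0, 0, 0]],
    [[0, 0, 0.05], [0, 0, 0]],
    [[0, 0, 0.05], [0, 0, 0]],
    [[0, 0, 0.05], [0, 0, 0]],
  ],
)

```text
time: 2.65
tool_pos: [532.6, -20.2, 248.8]
tcp_rot: [[0.0, 1.0, 0.001], [1.0, -0.0, -0.0], [-0.0, 0.001, -1.0]]
ft_force: [0.6, 0.6, 0.3]
grip_width: 0.2
```

```bash
python3 - <<'E'
import numpy as np
for s in (244.4,204.4,164.4):
    a=np.radians(s-4*np.arange(11));x=53*np.cos(a);y=53*np.sin(a)
    print(s,[[round((y[i]-y[0])/1000,3),round((x[i]-x[0])/1000,3)] for i in range(1,11)])
E
```

```text
244.4 [[np.float64(0.002), np.float64(-0.003)], [np.float64(0.004), np.float64(-0.006)], [np.float64(0.006), np.float64(-0.009)], [np.float64(0.008), np.float64(-0.012)], [np.float64(0.011), np.float64(-0.015)], [np.float64(0.013), np.float64(-0.017)], [np.float64(0.016), np.float64(-0.02)], [np.float64(0.019), np.float64(-0.022)], [np.float64(0.023), np.float64(-0.024)], [np.float64(0.026), np.float64(-0.025)]]
204.4 [[np.float64(0.003), np.float64(-0.001)], [np.float64(0.007), np.float64(-0.003)], [np.float64(0.011), np.float64(-0.003)], [np.float64(0.014), np.float64(-0.004)], [np.float64(0.018), np.float64(-0.005)], [np.float64(0.022), np.float64(-0.005)], [np.float64(0.025), np.float64(-0.005)], [np.float64(0.029), np.float64(-0.004)], [np.float64(0.033), np.float64(-0.004)], [np.float64(0.036), np.float64(-0.003)]]
164.4 [[np.float64(0.004), np.float64(0.001)], [np.float64(0.007), np.float64(0.002)], [np.float64(0.01), np.float64(0.004)], [np.float64(0.014), np.float64(0.006)], [np.float64(0.017), np.float64(0.008)], [np.float64(0.02), np.float64(0.01)], [np.float64(0.022), np.float64(0.013)], [np.float64(0.025), np.float64(0.015)], [np.float64(0.027), np.float64(0.018)], [np.float64(0.029), np.float64(0.021)]]
```

Call:
carry_out(
  motion=[
    [[0.002, -0.003, 0], [0, 0, 0]],
    [[0.004, -0.006, 0], [0, 0, 0]],
    [[0.006, -0.009, 0], [0, 0, 0]],
    [[0.008, -0.012, 0], [0, 0, 0]],
    [[0.011, -0.015, 0], [0, 0, 0]],
    [[0.013, -0.017, 0], [0, 0, 0]],
    [[0.016, -0.02, 0], [0, 0, 0]],
    [[0.019, -0.022, 0], [0, 0, 0]],
    [[0.023, -0.024, 0], [0, 0, 0]],
    [[0.026, -0.025, 0], [0, 0, 0]],
  ],
)

```text
time: 3.9
tool_pos: [507.7, 5.6, 248.9]
tcp_rot: [[0.001, 1.0, 0.002], [1.0, -0.001, -0.001], [-0.001, 0.002, -1.0]]
ft_force: [4.1, -6.7, 2.4]
grip_width: -0.0
```

Call:
carry_out(
  motion=[
    [[0.003, -0.001, 0], [0, 0, 0]],
    [[0.007, -0.003, 0], [0, 0, 0]],
    [[0.011, -0.003, 0], [0, 0, 0]],
    [[0.014, -0.004, 0], [0, 0, 0]],
    [[0.018, -0.005, 0], [0, 0, 0]],
    [[0.022, -0.005, 0], [0, 0, 0]],
    [[0.025, -0.005, 0], [0, 0, 0]],
    [[0.029, -0.004, 0], [0, 0, 0]],
    [[0.033, -0.004, 0], [0, 0, 0]],
    [[0.036, -0.003, 0], [0, 0, 0]],
  ],
)

```text
time: 5.15
tool_pos: [504.3, 41.4, 248.2]
tcp_rot: [[0.001, 1.0, -0.0], [1.0, -0.001, -0.002], [-0.002, -0.0, -1.0]]
ft_force: [-0.5, -7.2, -1.3]
grip_width: -0.3
```

Call:
carry_out(
  motion=[
    [[0.004, 0.001, 0], [0, 0, 0]],
    [[0.007, 0.002, 0], [0, 0, 0]],
    [[0.01, 0.004, 0], [0, 0, 0]],
    [[0.014, 0.006, 0], [0, 0, 0]],
  ],
)

```text
time: 5.65
tool_pos: [510.2, 55.4, 248.1]
tcp_rot: [[0.001, 1.0, -0.001], [1.0, -0.001, -0.002], [-0.002, -0.001, -1.0]]
ft_force: [-6.5, -10.7, -0.0]
grip_width: 0.1
```

Call:
carry_out(
  motion=[
    [[0.002, 0.001, 0], [0, 0, 0]],
    [[0.003, 0.002, 0], [0, 0, 0]],
    [[0.004, 0.003, 0], [0, 0, 0]],
  ],
)

```text
time: 6.02
tool_pos: [511.6, 57.0, 247.9]
tcp_rot: [[0.002, 1.0, -0.007], [1.0, -0.002, -0.008], [-0.008, -0.006, -1.0]]
ft_force: [-30.9, -37.7, 10.5]
grip_width: 0.1
```

Call:
carry_out(
  motion=[
    [[-0.004, -0.003, 0], [0, 0, 0]],
    [[-0.01, -0.006, 0], [0, 0, 0]],
    [[-0.015, -0.006, 0], [0, 0, 0]],
    [[-0.015, -0.006, -0.03], [0, 0, 0]],
    [[-0.015, -0.006, -0.08], [0, 0, 0]],
    [[-0.065, -0.006, -0.09], [0, 0, 0]],
    [[-0.125, -0.006, -0.09], [0, 0, 0]],
    [[-0.185, -0.006, -0.09], [0, 0, 0]],
    [[-0.185, -0.006, -0.09], [0, 0, 0]],
  ],
)

```text
time: 7.15
tool_pos: [507.1, -128.4, 338.1]
tcp_rot: [[0.005, 1.0, -0.0], [1.0, -0.005, -0.0], [-0.0, -0.0, -1.0]]
ft_force: [-0.0, 1.1, 0.5]
grip_width: 0.2
```

```bash
python3 - <<'E'
from bench import arm,capture
from h import *
s=arm.get_state();print(s["time"],np.round(s["tool_pos"],1),np.round(s["ft_force"],1))
p,d=capture("scene"); a=cv2.resize(p[135:260,215:380],None,fx=4,fy=4,interpolation=cv2.INTER_CUBIC)
p,d=capture("top"); b=cv2.resize(p[145:250,220:390],None,fx=4.5,fy=4.5,interpolation=cv2.INTER_CUBIC)
cv2.imwrite("pics/s2.png",a);cv2.imwrite("pics/t2.png",b)
E
```

```text
7.15 [ 507.1 -128.4  338.1] [-0.   1.1  0.5]
```

View pics/s2.png

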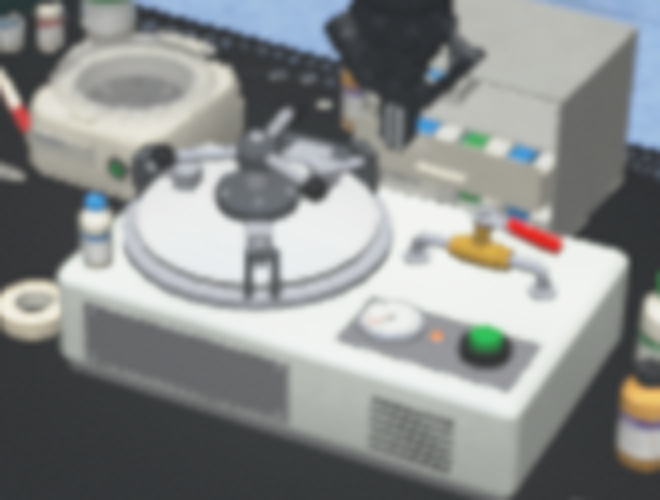

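View pics/t2.png

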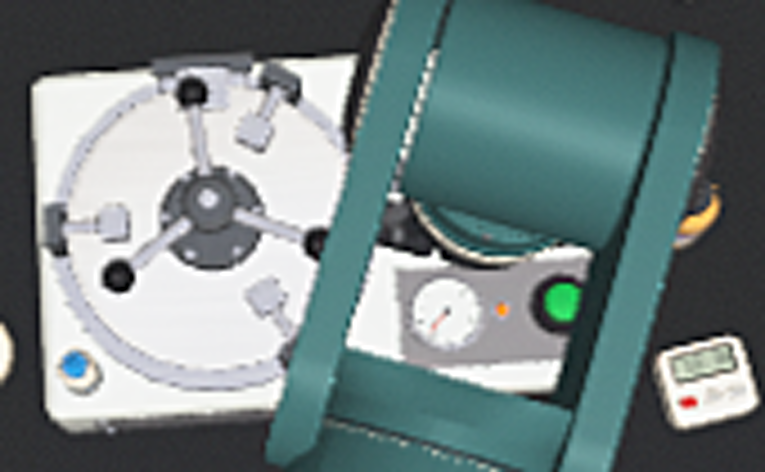

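The wheel is at its stop. The bolts reach into the keepers (t2: bolt rods at (90,225), (285,320) and (265,105)), and the force rose to 49 N with no motion. The lever is next.

Call:
carry_out(
  motion=[
    [[-0.035, 0.06, 0], [0, 0, 0]],
    [[-0.067, 0.12, 0], [0, 0, 0]],
    [[-0.067, 0.12, 0.03], [0, 0, 0]],
    [[-0.067, 0.12, 0.07], [0, 0, 0]],
    [[-0.067, 0.12, 0.1], [0, 0, 0]],
    [[-0.067, 0.12, 0.11], [0, 0, 0]],
    [[-0.067, 0.12, 0.11], [0, 0, 0]],
  ],
)

```text
time: 8.12
tool_pos: [627.6, -191.4, 228.7]
tcp_rot: [[-0.001, 1.0, -0.0], [1.0, 0.001, 0.0], [0.0, -0.0, -1.0]]
ft_force: [0.3, -0.9, -0.5]
grip_width: 0.1
```

```bash
python3 - <<'E'
from bench import arm
from h import *
s=arm.get_state();print(s["time"],np.round(s["tool_pos"],1),np.round(s["ft_force"],1))
p0=s["tool_pos"][:2];c=np.array([597.5,-155.5])
v=p0-c;r0=np.hypot(*v);a0=np.degrees(np.arctan2(v[1],v[0]));print(r0,a0)
f=lambda zx,zy:onz("top",[220+(zx+.5)/4.5-.5,145+(zy+.5)/4.5-.5],191)[0]
w=np.array([555.5,27.7]);b=[f(192,91),f(119,275)]
for q in b: u=q[:2]-w;print("arm local",np.hypot(*u),np.degrees(np.arctan2(u[1],u[0]))-3.97)
for k in range(0,24):
    a=np.radians(a0-4*(k+1)); q=c+50*np.array([np.cos(a),np.sin(a)])-p0; print(k+1,round(a0-4*(k+1)),np.round(q[1],0),np.round(q[0],0))
E
```

```text
8.125 [ 627.6 -191.4  228.7] [ 0.3 -0.9 -0.5]
46.840966947021755 -49.947779962635366
arm local 77.57190708957901 5.109587748223204
arm local 75.28507973451471 124.9649145662236
1 -54 -5.0 -1.0
2 -58 -7.0 -4.0
3 -62 -8.0 -7.0
4 -66 -10.0 -10.0
5 -70 -11.0 -13.0
6 -74 -12.0 -16.0
7 -78 -13.0 -20.0
8 -82 -14.0 -23.0
9 -86 -14.0 -27.0
10 -90 -14.0 -30.0
11 -94 -14.0 -34.0
12 -98 -14.0 -37.0
13 -102 -13.0 -40.0
14 -106 -12.0 -44.0
15 -110 -11.0 -47.0
16 -114 -10.0 -50.0
17 -118 -8.0 -54.0
18 -122 -7.0 -57.0
19 -126 -5.0 -59.0
20 -130 -2.0 -62.0
21 -134 -0.0 -65.0
22 -138 2.0 -67.0
23 -142 5.0 -70.0
24 -146 8.0 -72.0
```

Call:
carry_out(
  motion=[
    [[-0.005, -0.001, 0], [0, 0, 0]],
    [[-0.007, -0.004, 0], [0, 0, 0]],
    [[-0.008, -0.007, 0], [0, 0, 0]],
    [[-0.01, -0.01, 0], [0, 0, 0]],
    [[-0.011, -0.013, 0], [0, 0, 0]],
    [[-0.012, -0.016, 0], [0, 0, 0]],
    [[-0.013, -0.02, 0], [0, 0, 0]],
    [[-0.014, -0.023, 0], [0, 0, 0]],
    [[-0.014, -0.027, 0], [0, 0, 0]],
    [[-0.014, -0.03, 0], [0, 0, 0]],
  ],
)

```text
time: 9.38
tool_pos: [597.7, -206.0, 228.7]
tcp_rot: [[0.0, 1.0, 0.002], [1.0, -0.0, 0.0], [0.0, 0.002, -1.0]]
ft_force: [6.5, 1.3, 1.3]
grip_width: 0.2
```

Contact made. I continue rows 11–20 relative to row 10.

Call:
carry_out(
  motion=[
    [[0, -0.004, 0], [0, 0, 0]],
    [[0, -0.007, 0], [0, 0, 0]],
    [[0.001, -0.01, 0], [0, 0, 0]],
    [[0.002, -0.014, 0], [0, 0, 0]],
    [[0.003, -0.017, 0], [0, 0, 0]],
    [[0.004, -0.02, 0], [0, 0, 0]],
    [[0.006, -0.024, 0], [0, 0, 0]],
    [[0.007, -0.027, 0], [0, 0, 0]],
    [[0.009, -0.029, 0], [0, 0, 0]],
    [[0.012, -0.032, 0], [0, 0, 0]],
  ],
)

```text
time: 10.62
tool_pos: [565.6, -194.4, 228.8]
tcp_rot: [[0.0, 1.0, 0.002], [1.0, -0.0, -0.001], [-0.001, 0.002, -1.0]]
ft_force: [6.0, -2.6, 0.7]
grip_width: 0.0
```

Call:
carry_out(
  motion=[
    [[0.002, -0.003, 0], [0, 0, 0]],
    [[0.004, -0.005, 0], [0, 0, 0]],
    [[0.007, -0.008, 0], [0, 0, 0]],
    [[0.01, -0.01, 0], [0, 0, 0]],
  ],
)

```text
time: 11.12
tool_pos: [555.5, -184.5, 228.8]
tcp_rot: [[0.0, 1.0, 0.001], [1.0, -0.0, -0.001], [-0.001, 0.001, -1.0]]
ft_force: [3.6, -4.4, 0.1]
grip_width: 0.0
```

Call:
carry_out(
  motion=[
    [[0.002, -0.001, 0], [0, 0, 0]],
    [[0.004, -0.002, 0], [0, 0, 0]],
    [[0.005, -0.003, 0], [0, 0, 0]],
  ],
)

```text
time: 11.5
tool_pos: [553.3, -180.6, 229.0]
tcp_rot: [[0.001, 1.0, 0.004], [1.0, -0.001, -0.004], [-0.004, 0.004, -1.0]]
ft_force: [19.6, -20.9, -4.6]
grip_width: -0.0
```

Call:
carry_out(
  motion=[
    [[-0.008, 0, 0], [0, 0, 0]],
    [[-0.018, 0, 0], [0, 0, 0]],
    [[-0.018, 0, -0.03], [0, 0, 0]],
    [[-0.018, 0, -0.08], [0, 0, 0]],
    [[-0.034, -0.05, -0.08], [0, 0, 0]],
    [[-0.034, -0.05, -0.08], [0, 0, 0]],
  ],
)

```text
time: 12.25
tool_pos: [500.6, -214.0, 309.1]
tcp_rot: [[0.002, 1.0, 0.001], [1.0, -0.002, -0.0], [-0.0, 0.001, -1.0]]
ft_force: [0.1, -0.2, -0.5]
grip_width: 0.1
```

```bash
python3 - <<'E'
from bench import arm,capture
from h import *
np.set_printoptions(suppress=True,precision=1)
s=arm.get_state();print(s["time"],np.round(s["tool_pos"],1),np.round(s["ft_force"],1))
p,d=capture("scene"); cv2.imwrite("pics/s3.png",cv2.resize(p[150:270,240:400],None,fx=5,fy=5,interpolation=cv2.INTER_CUBIC))
W=world("scene",d);c=p.astype(int);m=(c[...,2]>130)&(c[...,1]<70)&(c[...,0]<70)&(W[...,2]>150)&(W[...,1]<-80)&(W[...,1]>-260)
v,u=np.nonzero(m);print(len(u),W[m].mean(0),"u",u.min(),u.max(),"v",v.min(),v.max())
if len(u)>5:
    x=cv2.fitLine(W[m][:,:2].astype(np.float32),cv2.DIST_L2,0,.01,.01).ravel();print(x,np.degrees(np.arctan2(x[1],x[0])))
E
```

```text
12.25 [ 500.6 -214.   309.1] [ 0.1 -0.2 -0.5]
20 [ 539.  -166.1  174.6] u 326 332 v 193 199
[   1.    -0.   539.  -166.1] -0.1529489
```

View pics/s3.png

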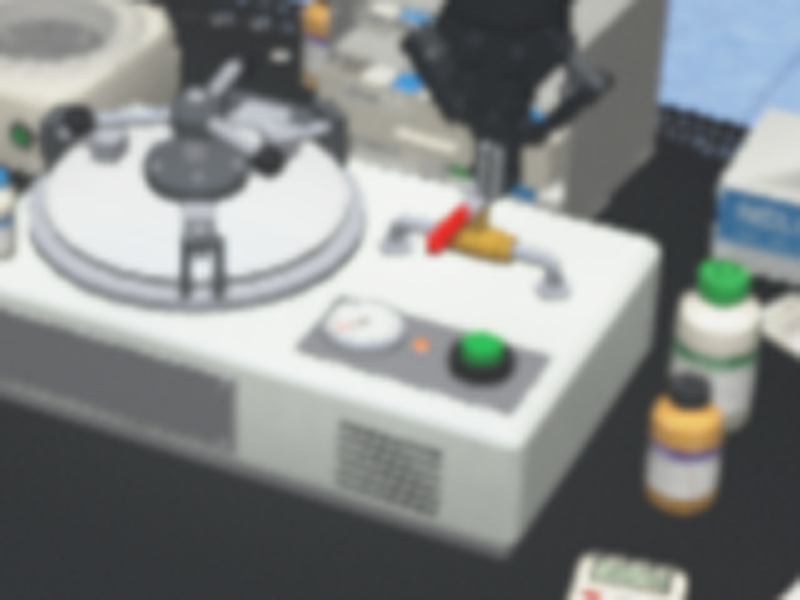

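```bash
python3 - <<'E'
from h import *
np.set_printoptions(suppress=True,precision=1)
p=cv2.imread("pics/s3.png").astype(int)[150:300,400:500]
m=(p[...,2]>p[...,1]+90)&(p[...,2]>p[...,0]+80)&(p[...,1]<90)
v,u=np.nonzero(m);uv=np.c_[240+(u+400+.5)/5-.5,150+(v+150+.5)/5-.5]
q=onz("scene",uv,170);x=cv2.fitLine(q[:,:2].astype(np.float32),cv2.DIST_L2,0,.01,.01).ravel()
t=(q[:,:2]-x[2:])@x[:2];print(len(u),x,np.degrees(np.arctan2(x[1],x[0])),x[2:]+t.min()*x[:2],x[2:]+t.max()*x[:2])
p0=cv2.imread("pics/scene0.png").astype(int);
g=cv2.imread("pics/s3.png").astype(int)[320:370,450:520];v,u=np.nonzero((g[...,1]>g[...,2]+60)&(g[...,1]>g[...,0]+50))
for z in(120,125,130):print(onz("scene",[240+(u.mean()+450.5)/5-.5,150+(v.mean()+320.5)/5-.5],z))
print("expected btn/lever tip px in crop",(proj("scene",[[521.7,-160.8,168],[573.6,-157,168]])-[240,150])*5)
E
```

```text
682 [   1.     0.1  547.7 -162.3] 3.8221745 [ 523.2 -163.9] [ 573.9 -160.6]
[[ 512.1 -207.   120. ]]
[[ 505.6 -210.   125. ]]
[[ 499.1 -213.   130. ]]
expected btn/lever tip px in crop [[423.9 250. ]
 [457.2 210. ]]
```

The lever angle is 3.8°, which matches the steriliser yaw of 4.0°, so it is fully shut. Now the button.

Call:
carry_out(
  motion=[
    [[0, 0.001, 0.04], [0, 0, 0]],
    [[0, 0.001, 0.075], [0, 0, 0]],
    [[0, 0.001, 0.094], [0, 0, 0]],
    [[0, 0.001, 0.096], [0, 0, 0]],
    [[0, 0.001, 0.098], [0, 0, 0]],
    [[0, 0.001, 0.1], [0, 0, 0]],
    [[0, 0.001, 0.1], [0, 0, 0]],
  ],
)

```text
time: 13.18
tool_pos: [503.5, -213.2, 208.9]
tcp_rot: [[0.0, 1.0, 0.001], [1.0, -0.0, -0.0], [-0.0, 0.001, -1.0]]
ft_force: [-0.3, 0.2, 0.4]
grip_width: 0.1
```

Call:
carry_out(
  motion=[
    [[0, 0, 0.002], [0, 0, 0]],
    [[0, 0, 0.004], [0, 0, 0]],
    [[0, 0, 0.006], [0, 0, 0]],
  ],
)

```text
time: 13.55
tool_pos: [503.4, -213.2, 202.4]
tcp_rot: [[0.0, 1.0, 0.0], [1.0, -0.0, -0.0], [-0.0, 0.0, -1.0]]
ft_force: [-0.1, -0.2, 3.1]
grip_width: -0.1
```

Contact at about 3 N, so I press on slowly.

Call:
carry_out(
  motion=[
    [[0, 0, 0.0015], [0, 0, 0]],
    [[0, 0, 0.003], [0, 0, 0]],
    [[0, 0, 0.004], [0, 0, 0]],
  ],
)

```text
time: 13.92
tool_pos: [503.4, -213.2, 198.5]
tcp_rot: [[0.0, 1.0, 0.0], [1.0, -0.0, -0.0], [-0.0, 0.0, -1.0]]
ft_force: [-2.8, 0.3, 11.0]
grip_width: -0.2
```

Call:
carry_out(
  motion=[
    [[0, 0, 0.001], [0, 0, 0]],
    [[0, 0, 0.002], [0, 0, 0]],
    [[0, 0, 0.002], [0, 0, 0]],
  ],
)

```text
time: 14.3
tool_pos: [503.5, -213.2, 198.3]
tcp_rot: [[0.0, 1.0, 0.001], [1.0, -0.0, -0.001], [-0.001, 0.001, -1.0]]
ft_force: [-8.6, 4.3, 22.5]
grip_width: -0.2
```

Call:
carry_out(
  motion=[
    [[0, 0, -0.003], [0, 0, 0]],
    [[0, 0, -0.003], [0, 0, 0]],
    [[0, 0, -0.003], [0, 0, 0]],
  ],
)

```text
time: 14.68
tool_pos: [503.5, -213.2, 199.3]
tcp_rot: [[0.0, 1.0, 0.0], [1.0, -0.0, -0.0], [-0.0, 0.0, -1.0]]
ft_force: [-0.2, 0.1, 3.8]
grip_width: -0.1
```

Call:
carry_out(
  motion=[
    [[0, 0, -0.0015], [0, 0, 0]],
    [[0, 0, -0.0015], [0, 0, 0]],
    [[0, 0, -0.0015], [0, 0, 0]],
  ],
)

```text
time: 15.05
tool_pos: [503.4, -213.2, 200.8]
tcp_rot: [[0.0, 1.0, 0.0], [1.0, -0.0, -0.0], [-0.0, 0.0, -1.0]]
ft_force: [1.1, -0.7, 3.5]
grip_width: 0.0
```

Call:
carry_out(
  motion=[
    [[0, 0, -0.0015], [0, 0, 0]],
    [[0, 0, -0.0015], [0, 0, 0]],
    [[0, 0, -0.0015], [0, 0, 0]],
  ],
)

```text
time: 15.42
tool_pos: [503.4, -213.2, 202.3]
tcp_rot: [[0.0, 1.0, 0.0], [1.0, -0.0, -0.0], [-0.0, 0.0, -1.0]]
ft_force: [2.2, -0.7, 2.3]
grip_width: 0.1
```

Call:
carry_out(
  motion=[
    [[0, 0, -0.0015], [0, 0, 0]],
    [[0, 0, -0.0015], [0, 0, 0]],
    [[0, 0, -0.0015], [0, 0, 0]],
  ],
)

```text
time: 15.8
tool_pos: [503.3, -213.1, 203.7]
tcp_rot: [[0.0, 1.0, -0.0], [1.0, -0.0, 0.0], [0.0, -0.0, -1.0]]
ft_force: [1.0, -1.0, 1.9]
grip_width: 0.4
```

Call:
carry_out(
  motion=[
    [[0, 0, -0.0015], [0, 0, 0]],
    [[0, 0, -0.0015], [0, 0, 0]],
    [[0, 0, -0.0015], [0, 0, 0]],
  ],
)

```text
time: 16.18
tool_pos: [503.3, -213.1, 205.2]
tcp_rot: [[0.0, 1.0, -0.0], [1.0, -0.0, 0.0], [0.0, -0.0, -1.0]]
ft_force: [-0.1, -0.0, -0.6]
grip_width: -0.3
```

The spring carried contact from 198.3 mm up to about 204 mm, so the button made its full 6 mm travel. I retreat and check everything.

Call:
carry_out(
  motion=[
    [[0, 0, -0.04], [0, 0, 0]],
    [[0, 0, -0.1], [0, 0, 0]],
    [[0, -0.03, -0.15], [0, 0, 0]],
    [[0.05, -0.08, -0.15], [0, 0, 0]],
    [[0.11, -0.09, -0.15], [0, 0, 0]],
    [[0.17, -0.09, -0.15], [0, 0, 0]],
    [[0.23, -0.09, -0.15], [0, 0, 0]],
    [[0.29, -0.09, -0.15], [0, 0, 0]],
    [[0.35, -0.09, -0.15], [0, 0, 0]],
    [[0.35, -0.09, -0.15], [0, 0, 0]],
  ],
)

```text
time: 17.42
tool_pos: [412.8, 140.3, 355.0]
tcp_rot: [[-0.006, 1.0, -0.001], [1.0, 0.006, 0.0], [0.0, -0.001, -1.0]]
ft_force: [0.3, 0.3, 0.5]
grip_width: -0.3
```

```bash
python3 - <<'E'
from bench import arm,capture
from h import *
s=arm.get_state();print(s["time"],np.round(s["tool_pos"],1),np.round(s["ft_force"],1),np.abs(s["joint_vel"]).max())
p,d=capture("top"); cv2.imwrite("pics/t4.png",cv2.resize(p[140:295,160:395],None,fx=3.4,fy=3.4,interpolation=cv2.INTER_CUBIC))
E
```

```text
17.425 [412.8 140.3 355. ] [0.3 0.3 0.5] 5.032372777300012
```

View pics/t4.png

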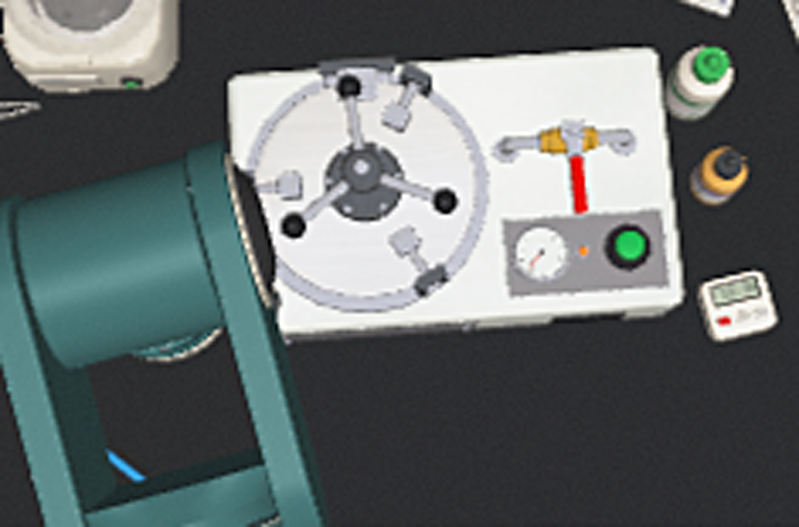

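The final picture shows the wheel locked, with its balls at (350,87), (445,202) and (293,226). The lever is square across its pipe with its tip at (580,212), and the bottles and timer are in place. I let the arm settle, then hand in.

Call:
carry_out(
  motion=[
    [[0, 0, 0], [0, 0, 0]],
    [[0, 0, 0], [0, 0, 0]],
    [[0, 0, 0], [0, 0, 0]],
    [[0, 0, 0], [0, 0, 0]],
  ],
)

```text
time: 17.98
tool_pos: [413.6, 136.4, 355.4]
tcp_rot: [[0.001, 1.0, 0.0], [1.0, -0.001, 0.0], [0.0, 0.0, -1.0]]
ft_force: [-0.1, -0.1, 0.3]
grip_width: 0.1
```

```bash
python3 -c "
from bench import workorder;print(workorder.close_job())"
```

```text
the job is handed in; nothing more can be done
None
```

The steriliser is locked, sealed and started, and the job is handed in at about 18 s on the robot's clock; no verdict is reported. I did it all with closed fingertips and gripped nothing.

- **Handwheel:** I pushed one arm clockwise until it stopped. The wrist read 49 N at the stop, under the 60 N limit. The pictures put the wheel at about 2.0 rad with the bolts in the keepers.
- **Vent lever:** I pushed it to its stop, where the wrist read 28 N. Its measured direction was 3.8°, against 4.0° for the steriliser's own turn, so it is square across the pipe.
- **Start button:** I pressed it to the bottom, where the wrist read 22 N. As I raised the finger, contact lasted for about 5.4 to 6 mm of travel and then let go, so it came back up.

**Final check:** the last picture shows the wheel and lever holding. By eye, the wash bottle, reagent bottle and timer stand where they were. In that picture the arm hid the dropper and most of the pen. The dropper was in place in an earlier picture, taken after the wheel was locked. I did not check the pen again, but the gripper never came near it. The arm was clear of everything, with about zero force at the wrist.

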